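# Open the flux pressure tank for refilling

### The arm

A 7-joint arm with a two-finger parallel gripper is mounted at the origin on the work surface. World frame = base frame: x ahead of the robot, y to its left, z up, the work surface at z = 0. Lengths are in m, angles in rad, forces in N, time in s.
With the tool pointing down it reaches from about 0.35 to 0.9 m from the base axis. Payload 19.9 kg.
Tool frame: the origin (TCP) lies on the front face of the gripper's body, between the roots of the fingers; the fingertips stand 73 mm ahead of it and the grasp point (between the pads) lies 54 mm ahead of it; x points along the fingers, y is the direction in which the jaws open and shut, and the axes are right-handed (so a half turn about x gives the same grasp; the last joint's range is limited). The gripper opens to 85 mm and grips with 20 to 120 N. Pads are 22 mm wide; open, the fingers measure 114 mm over their backs; the gripper's body (76 mm by 85 mm) begins 54 mm behind the grasp point. The pads swing forward as they close: fully open they stand 13 mm farther back than shut.
Start: joints at [1.248, 0.417, -0.01, 1.614, 0.005, 1.111, -0.053], TCP at [0.174, -0.6, 0.304] pointing down, gripper open.
Joint ranges: [-2.81, 2.81], [-0.39, 2.02], [-1.27, 1.25], [0.06, 2.57], [-1.19, 4.33], [0.19, 2], [-2.82, 2.82]. Speed limits (rad/s): [1.89, 1.89, 2.39, 2.39, 3.01, 3.01, 3.01].

### API

Orientations are given as a unit quaternion [w, x, y, z].
In Python, from station import ctrl, eyes gives the robot as it stands. The module is installed in compiled form; this text tells all that it offers.
- The arm moves only by the shell command python3 -m crank 'ROWS'. ROWS is text: rows parted by semicolons, each of 7 numbers parted by spaces: the shift along the tool's x, y, z in cm, then the turn, a rotation vector about the tool's x, y, z in rad, then the gripper's target within -1 to 1 (shut at 1, half-way at 0, fully open at -1). A call has 1 to 12 rows; each row shifts and turns the commanded pose from where the row before left it, along the tool's axes as they then stand; what a row does not reach is not made up. A row lasts 1/10 s, in which the tool goes at most 50 mm and 8.59 degrees, less where a joint would pass 70% of its speed; a pose out of reach is approached as far as the arm can. A call with a gripper value outside its range is refused whole. The fingers move at their own pace and stop on an object; the grip force is fixed at half the most. Time passes only in rows, so rows that do not move let the fingers close. It gives the time, the measured TCP pose, the force and the opening at its end, in the units of the state.
- ctrl.state(): the state, without advancing time (a new reading comes with each control period).
- eyes.camera(name): name is "side" or "top"; returns the picture (480x640x3 uint8, red, green, blue); there is no depth.
- eyes.camera_info(name): a dict with "mtx" (3x3 intrinsics, pixels), "rvec" (rotation vector, rad) and "tvec" (3), from world to camera coordinates, as OpenCV has them. Camera axes: x right, y down, z forward; pixel columns grow to the right and rows downward; lengths in m; the calibration is good to about 2 mm. A picture is of the moment at which its call begins. camera_info takes no time and is no camera call.
- ctrl.hand_in(): hands the job in, once; it reports no verdict.
The state is a dict: "clock": time; "joints": joint angles; "joint_vel": joint speeds; "tau": joint torques, N m; "eef_pos": TCP position; "tcp_rot": TCP orientation; "contact_force": force on the tool from outside, world axes, zero at the start; "wrist_torque": the same for the moment, N m; "grip_width": finger opening in m.
Only numpy, scipy, OpenCV 4.12 (cv2) and the standard library are available. Lean on these libraries where they do the work, as an engineer would, in place of code of your own. Each camera call takes 0.05 s, during which the arm holds its last target.

### The job

The taller of the two pressure tanks has to be refilled and its air line is already unplugged: turn its cap anticlockwise to the first stop without pressing and hold it there for about two seconds so that what is left of the pressure can bleed off, then press the cap down, turn it on past the stop until it comes free and lift it straight off. Set the cap down the right way up (bar on top) flat inside the shallow steel drip tray and let go of it; do not drop it, and leave the tray and the other things on the bench where they are.

Things in the scene. Friction and masses are not known exactly. Their poses are not given: they have to be found in the camera images.
- tall_tank: the taller of two stainless pressure tanks bolted to the bench: 92 mm diameter (foot 120 mm), neck rim 185 mm and top of the cap's bar 220 mm above the bench. Origin at the centre of the foot, z up the axis of tank, neck and cap, x towards its round pressure gauge (108 mm high, reaching 81 mm from the axis). Cap angles are told against this x axis.
- neck_rim (a point): centre of the rim of the tall tank's neck, 185 mm above the bench. First stop: the cap, turned anticlockwise, is blocked with its bar still about 0.82 rad clockwise of the tank's x. Press there 6 mm or more, keep it down and turn on; it is past the tooth at 0.18 rad and free to rise with the bar within 0.1 rad of the tank's x; a last stop blocks it about 0.12 rad beyond.
- cap: dark metal pressure cap on the tall tank, about 0.27 kg: skirt 65 mm diameter with fine upright ribs, crown 39 mm above the lower edge. Origin at the centre of the lower edge, z up the axis, x along its bar. Locked: origin 159 mm above the bench, x axis 1.24 to 1.36 rad clockwise (from above) of the tank's x. Opens anticlockwise. Held up by a spring: about 5 N starts it down, 12 N takes it the full 7.5 mm.
- cap_bar (a point): on the cap's axis, 52 mm above the cap's lower edge, in the cap's straight finger bar: where to grip, closing across the bar. The bar stands on the crown along the cap's x: 54 mm long, 12 mm wide, 22 mm high (39 to 61 mm above the lower edge). Once free the spring lifts the cap about 6 mm; its skirt is clear of the neck when 26 mm above its locked height.
- drip_tray: the loose shallow rectangular stainless drip tray, 170 mm (its x) by 125 mm (its y) outside, 3 mm floor and walls, walls 20 mm high, standing on the bench, 0.4 kg. Origin at the centre of its underside
- short_tank: the shorter tank of the same make, neck rim 130 mm above the bench, top of its cap's bar 165 mm; not to be opened. Origin at the centre of the foot, x towards its gauge
- solder_spool: bystander: grey plastic spool of solder wire standing on end, 42 mm across, 36 mm high; origin at the centre of its underside
- flux_jar: bystander: small amber glass jar with a black lid, 42 mm across, 40 mm high; origin at the centre of its underside
- flux_syringe: bystander: clear syringe lying on the blue mat, 18 mm thick, about 140 mm long; origin under its middle
- tweezers: bystander: dark steel tweezers lying on the blue mat, 125 mm long, 8 mm high; origin under their middle
- screwdriver: bystander: screwdriver with a black handle lying on the blue mat, 150 mm long; origin under its middle
- board_holder: bystander: dark steel circuit-board holder with a board in it, 75 x 120 mm, 25 mm high; origin at the centre of its underside
- cleaner_bottle: bystander: white plastic bottle, 60 mm across, 120 mm high; origin at the centre of its underside
Mind the look-alikes: they are no part of the job. What is shaped like the tall_tank but blue is not meant. Leave any brown look-alike of the cap alone.

How it is judged:
On the way, in this order (a step that is already met when the one before it is completed fails the run):
1. the cap is turned to its first stop (bar 0.68 to 0.90 rad from the tank's x axis), not pressed down by more than 3.5 mm, and kept there for a second and a half (angle between the x axis of cap and the x axis of tall_tank, either way round between 0.68 and 0.9 rad and z of cap in the frame of tall_tank between 0.1555 and 0.162 m), for 1.5 s.
2. the cap is pressed down and turned past the first stop (angle between the x axis of cap and the x axis of tall_tank, either way round below 0.62 rad and z of cap in the frame of tall_tank below 0.1555 m), for 0.02 s.
3. the cap is lifted clear of the neck, still over it and upright (z of cap in the frame of tall_tank above 0.185 m and horizontal distance between cap and neck_rim below 0.03 m and angle between cap's own z axis and vertical below 0.35 rad), for 0.02 s.
At the end, for the whole second after the job is handed in: the cap rests flat on the floor of the drip tray (lower edge within 8 mm of the tray's underside, wholly inside the walls), bar up (tilt under 0.1 rad), still and let go of; the tray and the other things stand where they stood (x of cap in the frame of drip_tray between -0.05 and 0.05 m and y of cap in the frame of drip_tray between -0.035 and 0.035 m and z of cap in the frame of drip_tray below 0.008 m and angle between cap's own z axis and vertical below 0.1 rad and linear speed of cap below 0.02 m/s and angular speed of cap below 0.2 rad/s and contact force between the fingers and cap below 0.05 N); the robot touches nothing.
It fails at once if the cap is let go while it is more than 25 mm above the tray's floor and away from the neck (dropped) (contact force between each of the arm, the fingers and cap below 0.05 N and height (world z) of cap above 0.028 m and horizontal distance between cap and neck_rim above 0.05 m).
It fails at once if the drip tray is shifted by more than 40 mm (distance of drip_tray from where it was at the start of the episode above 0.04 m).
It fails at once if a bystander is moved by more than 40 mm (distance of any of solder_spool, flux_jar, flux_syringe, tweezers, screwdriver, board_holder, cleaner_bottle from where it was at the start of the episode above 0.04 m).
It also fails if it takes over 54 s, if anything falls off the work surface, if the arm or the gripper's body presses on something with over 40 N, if the wrist force passes 120 N, or if a joint passes its speed limit or range.

## Working session

There is one attempt and no reset: what is moved stays moved. The work goes in short steps, Python scripts to look and compute and a shell command to move; the robot and the scene stay as the last step left them, time stands still between calls to the robot, and variables do not carry over. Pictures are saved under pics/ and viewed, and the job is handed in when it is done.

```bash
mkdir -p pics; python3 - <<'E'
from station import ctrl, eyes
import cv2, numpy as np
for n in ("top","side"):
    im=eyes.camera(n); cv2.imwrite(f"pics/{n}0.png",im[:,:,::-1])
    i=eyes.camera_info(n); print(n,i)
    R=cv2.Rodrigues(np.array(i['rvec'],float))[0]; print(-R.T@np.array(i['tvec']).ravel(), R)
print(ctrl.state())
E
```

```text
top {'mtx': array([[462.19416723,   0.        , 324.12363987],
       [  0.        , 462.19416723, 236.21274763],
       [  0.        ,   0.        ,   1.        ]]), 'rvec': array([ 2.13076957, -2.12825821,  0.21359924]), 'tvec': array([0.01946375, 0.6019498 , 1.07392651])}
[0.39219378 0.03506207 1.166617  ] [[-7.43704026e-05 -9.99910309e-01  1.33928616e-02]
 [-9.82628868e-01 -2.41239572e-03 -1.85565858e-01]
 [ 1.85581523e-01 -1.31740131e-02 -9.82540556e-01]]
side {'mtx': array([[502.26280619,   0.        , 319.51106254],
       [  0.        , 502.26280619, 238.28180185],
       [  0.        ,   0.        ,   1.        ]]), 'rvec': array([ 0.32879682, -2.66129965,  1.40833291]), 'tvec': array([0.55832456, 0.17219675, 1.31580572])}
[0.30294231 1.09709158 0.88166816] [[-0.97015965 -0.24246041  0.00179106]
 [-0.13785247  0.54548378 -0.8267068 ]
 [ 0.19946668 -0.80228448 -0.56263012]]
{'clock': 0.1, 'joints': array([ 1.24747727,  0.41792726, -0.01033606,  1.61411899,  0.00467491,
        1.11068926, -0.05299601]), 'joint_vel': array([-0.00065878, -0.00029055, -0.00246454, -0.00273317,  0.00055515,
        0.00020481, -0.00266155]), 'tau': array([ 1.91802195e-03, -8.65823793e+01,  6.80462234e-01, -4.35638630e+01,
        1.92232471e-02,  4.86821242e-03,  9.74229380e-06]), 'eef_pos': array([ 0.17376988, -0.60011393,  0.30331241]), 'tcp_rot': array([-0.09893086, -0.70002352, -0.09970823,  0.70017   ]), 'contact_force': array([-0.5292033 , -0.44451574, -0.23235444]), 'wrist_torque': array([-0.00450835,  0.00637134, -0.00079885]), 'grip_width': 0.08553699295664273}
```

View pics/top0.png

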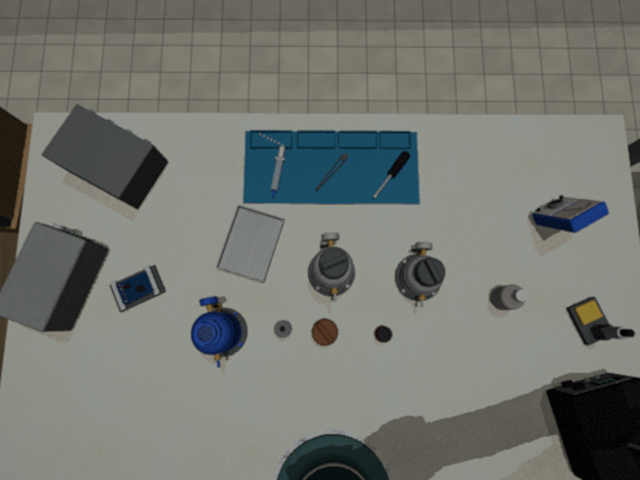

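View pics/side0.png

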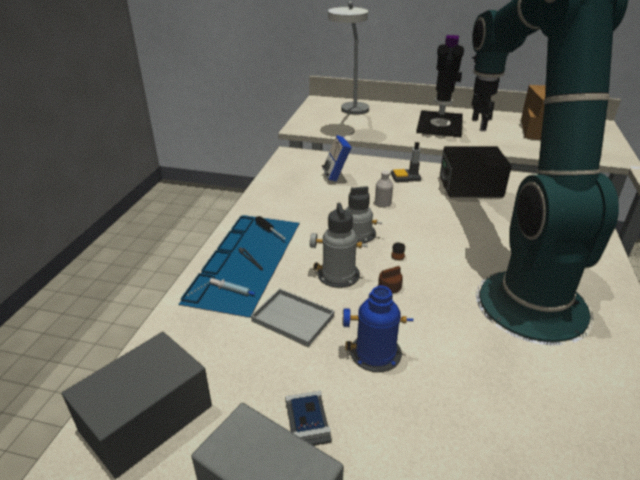

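```bash
python3 - <<'E'
import cv2, numpy as np
t=cv2.imread('pics/top0.png'); s=cv2.imread('pics/side0.png')
c=cv2.resize(t[215:315,290:460],None,fx=4.7,fy=4.7,interpolation=cv2.INTER_CUBIC); cv2.imwrite('pics/tc.png',c)
c=cv2.resize(s[170:300,290:420],None,fx=4.6,fy=4.6,interpolation=cv2.INTER_CUBIC); cv2.imwrite('pics/sc.png',c)
E
```

```text
(no output)
```

View pics/tc.png

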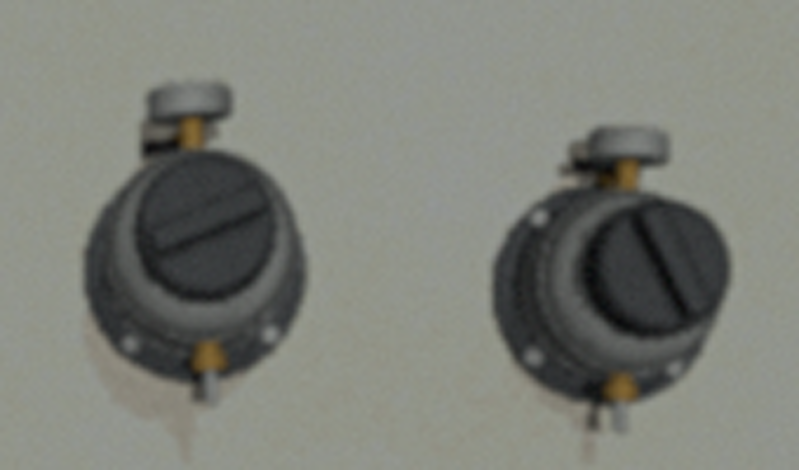

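View pics/sc.png

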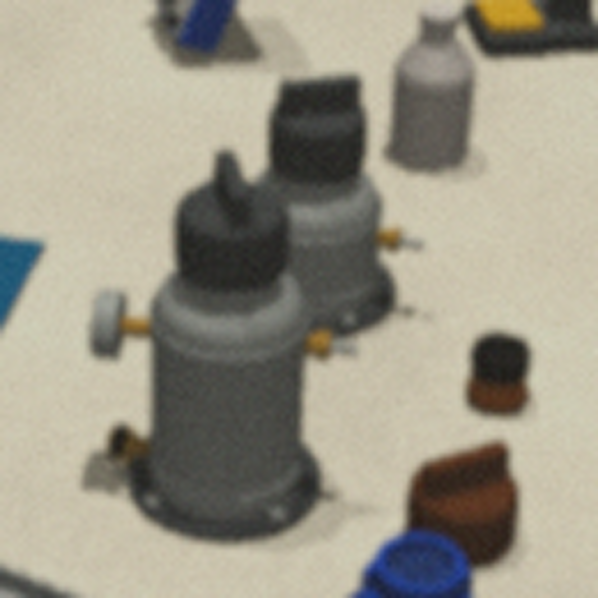

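```bash
cat > h.py <<'E'
import cv2, numpy as np
from station import ctrl, eyes
def P(n):
    i=eyes.camera_info(n); R=cv2.Rodrigues(np.array(i['rvec'],float))[0]
    return i['mtx'],R,np.array(i['tvec'],float).ravel()
def ray(n,uv):
    K,R,t=P(n); d=R.T@np.linalg.inv(K)@np.array([*uv,1.]); return -R.T@t,d
def onz(n,uv,z):
    c,d=ray(n,uv); return c+d*(z-c[2])/d[2]
def tri(a,b):
    Ms=[]
    for n in("top","side"):
        K,R,t=P(n); Ms.append(K@np.c_[R,t])
    X=cv2.triangulatePoints(*Ms,np.array(a,float).reshape(2,1),np.array(b,float).reshape(2,1)).ravel(); return X[:3]/X[3]
def proj(n,X):
    K,R,t=P(n); p=K@(R@np.array(X,float)+t); return p[:2]/p[2]
E
python3 - <<'E'
from h import *
print('A',tri((333.6,262.4),(340.4,216.1))); print('B',tri((429.6,271.4),(359.1,197.2)))
tc=lambda x,y:(x/4.7+290,y/4.7+215)
sc=lambda x,y:(x/4.6+290,y/4.6+170)
print('crown on z.198',onz('top',tc(205,223),.198))
print('foot',onz('top',tc(195,272),.01))
print('foot side',onz('side',sc(225,485),.01))
print('gauge top',onz('top',tc(190,100),.108),'gauge side',onz('side',sc(108,322),.108))
print('gauge tri',tri(tc(190,100),sc(108,322)))
print('nipple',tri(tc(207,360),sc(320,343)))
b=[onz('top',tc(*p),.22)for p in((155,234),(262,186))]; print('bar',b)
b=[onz('top',tc(*p),.198)for p in((163,249),(268,207))]; print('barlow',b)
E
```

```text
A [0.51941563 0.0018786  0.19290243]
B [ 0.50710761 -0.21675059  0.13090736]
crown on z.198 [0.5188383 0.0020376 0.198    ]
foot [0.51706295 0.00107236 0.01      ]
foot side [0.51508018 0.01916379 0.01      ]
gauge top [0.59202915 0.00617391 0.108     ] gauge side [0.5911429  0.00597352 0.108     ]
gauge tri [0.59151677 0.00611763 0.10813841]
nipple [ 0.46449114 -0.00160968  0.10924993]
bar [array([0.51106975, 0.02473333, 0.22      ]), array([ 0.53241417, -0.02239292,  0.22      ])]
barlow [array([0.50707829, 0.02090642, 0.198     ]), array([ 0.52613419, -0.02634607,  0.198     ])]
```

```bash
python3 - <<'E'
from h import *
from scipy.spatial.transform import Rotation as Ro
t=cv2.imread('pics/top0.png')
c=cv2.resize(t[195:295,205:300],None,fx=6,fy=6,interpolation=cv2.INTER_CUBIC); cv2.imwrite('pics/tray.png',c)
# dark cap mask
g=cv2.GaussianBlur(t[215:315,290:370],(3,3),0).max(2)
m=(g<75).astype(np.uint8); n,l,st,ce=cv2.connectedComponentsWithStats(m)
print(st[:,4],ce+[290,215])
big=np.hstack([cv2.resize(m*255,None,fx=4,fy=4),cv2.resize(g,None,fx=4,fy=4,interpolation=cv2.INTER_CUBIC)*2]); cv2.imwrite('pics/m.png',big)
q=ctrl.state()['tcp_rot']; R=Ro.from_quat([q[1],q[2],q[3],q[0]]).as_matrix(); print(R.round(3))
E
```

```text
[6630  866    8  440   56] [[329.36304676 263.61644042]
 [332.35681293 261.67090069]
 [334.         239.375     ]
 [323.18863636 282.19545455]
 [350.48214286 277.41071429]]
[[-0.     0.278 -0.961]
 [ 0.001 -0.961 -0.278]
 [-1.    -0.001  0.   ]]
```

View pics/tray.png

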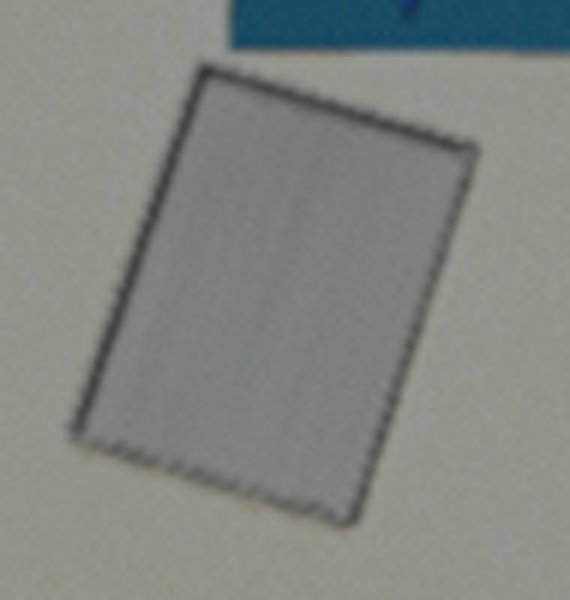

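View pics/m.png

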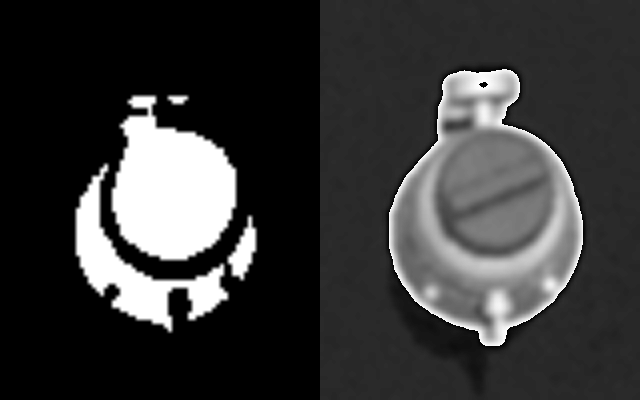

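```bash
python3 -m crank '-0.3 -2.68 -2.77 0 0 0 -1;-0.3 -2.68 -2.77 0 0 0 -1;-0.3 -2.68 -2.77 0 0 0 -1;-0.3 -2.68 -2.77 0 0 0 -1;-0.3 -2.68 -2.77 0 0 0 -1;-0.3 -2.68 -2.77 0 0 0 -1;-0.3 -2.68 -2.77 0 0 0 -1;-0.3 -2.68 -2.77 0 0 0 -1;-0.3 -2.68 -2.77 0 0 0 -1;-0.3 -2.68 -2.77 0 0 0 -1;0 -2.68 -2.77 0 0 0 -1;0 -2.68 -2.77 0 0 0 -1'
python3 - <<'E'
from h import *
cr=[onz('top',(x/6+205,y/6+195),.02) for x,y in((200,65),(478,148),(352,525),(73,437))]
cr=np.array(cr); print(cr.round(4)); c=cr.mean(0); print('tray',c, [np.linalg.norm(cr[i]-cr[i-1]).round(3) for i in range(4)])
print('side reproj',proj('side',c),proj('side',cr[0]),proj('side',cr[2]))
print('far cap edge',onz('top',(333.5,246.9),.198)-[.0325,0,0])
print(ctrl.state()['joints'].round(3))
E
```

```text
clock: 1.3
eef_pos: [0.4041, -0.1975, 0.3339]
tcp_rot: [-0.099, -0.7, -0.099, 0.7]
contact_force: [0.6, 0.4, -0.3]
grip_width: 0.0854
[[0.6871 0.2385 0.02  ]
 [0.6513 0.1199 0.02  ]
 [0.4919 0.1693 0.02  ]
 [0.5281 0.2855 0.02  ]]
tray [0.58959162 0.20327957 0.02      ] [np.float64(0.166), np.float64(0.124), np.float64(0.167), np.float64(0.122)]
side reproj [294.40932375 312.18964003] [252.81436488 315.02398092] [335.41890759 309.71854065]
far cap edge [0.51959067 0.002157   0.198     ]
[ 0.704  0.08  -0.333  1.982  0.03   1.084 -0.931]
```

```bash
python3 -m crank '0 -2.66 -2.77 0 0 0 -1;0 -2.66 -2.77 0 0 0 -1;0 -2.66 -2.77 0 0 0 -1;0 -2.66 -2.77 0 0 0 -1;0 -2.66 -2.77 0 0 0 -1;0 -2.66 -2.77 0 0 0 -1'
python3 -m crank '0 0 0 -0.138 0 0 -1;0 0 0 -0.138 0 0 -1;0 0 0 -0.138 0 0 -1;0 0 0 -0.138 0 0 -1;0 0 0 -0.138 0 0 -1;0 0 0 -0.138 0 0 -1;0 0 0 -0.138 0 0 -1;0 0 0 -0.138 0 0 -1;0 0 0 -0.138 0 0 -1;0 0 0 -0.138 0 0 -1;0 0 0 -0.138 0 0 -1;0 0 0 -0.138 0 0 -1'
python3 - <<'E'
from h import *
from scipy.spatial.transform import Rotation as Ro
for n in("top","side"): cv2.imwrite(f'pics/{n}1.png',cv2.resize(eyes.camera(n)[140:320,230:470,::-1],None,fx=3,fy=3,interpolation=cv2.INTER_CUBIC))
s=ctrl.state();q=s['tcp_rot']; R=Ro.from_quat([q[1],q[2],q[3],q[0]]).as_matrix(); print(R.round(3),s['eef_pos'],s['joints'].round(3),s['contact_force'])
y,z=R[:,1],R[:,2]; d=np.array([.519,.002,0])-s['eef_pos']; print('yaw',np.arctan2(y[1],y[0]),'to go y,z cm',d@y*100,d@z*100)
E
```

```text
clock: 1.9
eef_pos: [0.5194, 0.0019, 0.3338]
tcp_rot: [-0.099, -0.7, -0.099, 0.7]
contact_force: [0.9, -0.3, 0.3]
grip_width: 0.0856
clock: 3.1
eef_pos: [0.5188, 0.0005, 0.3337]
tcp_rot: [0.584, 0.399, 0.584, -0.399]
contact_force: [-1.6, -0.1, 0.0]
grip_width: 0.0852
[[-0.001  0.932  0.361]
 [ 0.     0.361 -0.932]
 [-1.    -0.    -0.   ]] [5.18807601e-01 4.07681741e-04 3.33641698e-01] [ 0.586  0.272 -0.76   1.821  0.206  1.13   0.125] [-1.18140933  0.28872901 -0.14187787]
yaw 0.36954910611763037 to go y,z cm 0.08979158693912068 -0.1260976211768936
```

View pics/side1.png

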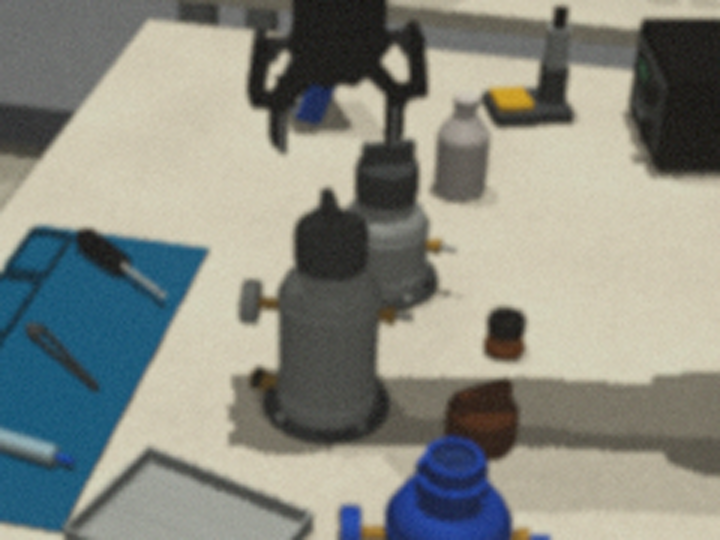

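View pics/top1.png

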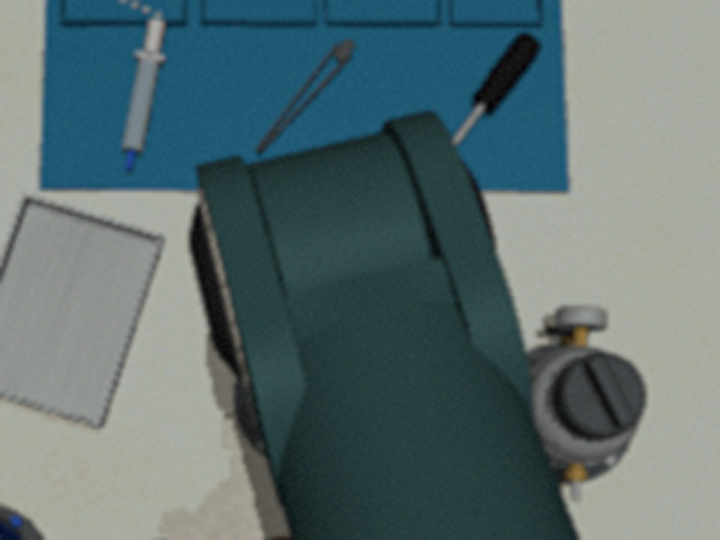

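```bash
python3 -m crank '2 0.09 -0.1 0 0 0 -1;2 0 0 0 0 0 -1;1.7 0 0 0 0 0 -1;0 0 0 0 0 0 0;0 0 0 0 0 0 0;0 0 0 0 0 0 0;0 0 0 0 0 0 0'
python3 - <<'E'
from h import *
cv2.imwrite('pics/side2.png',cv2.resize(eyes.camera('side')[140:300,270:430,::-1],None,fx=3.7,fy=3.7,interpolation=cv2.INTER_CUBIC))
s=ctrl.state();print(s['eef_pos'],s['grip_width'],s['joints'].round(3),s['contact_force'])
E
```

```text
clock: 3.9
eef_pos: [0.5197, 0.0018, 0.2777]
tcp_rot: [0.583, 0.401, 0.582, -0.4]
contact_force: [-0.4, 0.2, 0.7]
grip_width: 0.0429
[0.51962429 0.00178767 0.2775387 ] 0.04302528959033708 [ 0.553  0.339 -0.738  1.883  0.266  1.019  0.068] [ 0.18112509  0.00396821 -0.27036627]
```

View pics/side2.png

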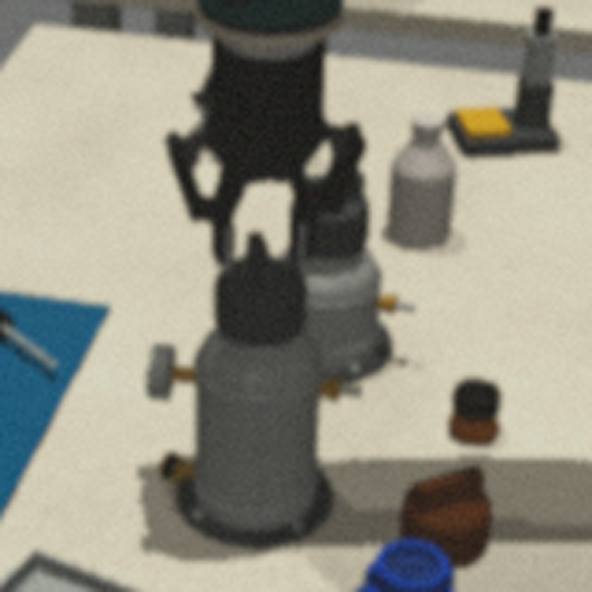

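```bash
python3 -m crank '0.2 0 0 0 0 0 0.5;0 0 0 0 0 0 1;0 0 0 0 0 0 1;0 0 0 0 0 0 1;0 0 0 0 0 0 1;0 0 0 0 0 0 1'
python3 -c "
from h import *
s=ctrl.state();print(s['grip_width'],s['contact_force'],s['wrist_torque'],s['joints'].round(3))"
```

```text
clock: 4.55
eef_pos: [0.5195, 0.0018, 0.275]
tcp_rot: [0.583, 0.4, 0.583, -0.4]
contact_force: [0.8, -0.2, 3.0]
grip_width: 0.0102
0.010231312837920246 [ 0.79449881 -0.2381288   3.02038656] [-0.09815503 -0.0279486  -0.06881746] [ 0.552  0.342 -0.737  1.886  0.269  1.014  0.067]
```

```bash
python3 -m crank '-0.03 0 0 -0.08 0 0 1;0 0 0 -0.08 0 0 1;0 0 0 -0.08 0 0 1;0 0 0 0 0 0 1'
python3 -c "
from h import *
s=ctrl.state();print(s['grip_width'],s['contact_force'],s['wrist_torque'],s['joints'].round(3))"
```

```text
clock: 4.95
eef_pos: [0.5193, 0.0019, 0.275]
tcp_rot: [0.627, 0.327, 0.627, -0.327]
contact_force: [-0.4, 1.0, 2.4]
grip_width: 0.0104
0.010430171179951825 [-0.4043463   0.97882823  2.38026882] [0.06854984 0.22061147 0.12651077] [ 0.589  0.354 -0.786  1.885  0.291  1.021  0.289]
```

```bash
python3 -m crank '-0.03 0 0 -0.07 0 0 1;0 0 0 -0.07 0 0 1;0 0 0 0 0 0 1'
python3 -c "
from h import *
s=ctrl.state();q=s['tcp_rot'];print(2*np.arctan2(q[1],q[0]),s['contact_force'],s['wrist_torque'])"
python3 -m crank '0 0 0 -0.03 0 0 1;0 0 0 0 0 0 1'
python3 -c "
from h import *
s=ctrl.state();q=s['tcp_rot'];print(2*np.arctan2(q[1],q[0]),s['contact_force'],s['wrist_torque'])"
python3 -m crank '0 0 0 -0.03 0 0 1;0 0 0 0 0 0 1'
python3 -c "
from h import *
s=ctrl.state();q=s['tcp_rot'];print(2*np.arctan2(q[1],q[0]),s['contact_force'],s['wrist_torque'])"
```

```text
clock: 5.25
eef_pos: [0.5192, 0.0017, 0.2752]
tcp_rot: [0.648, 0.283, 0.648, -0.283]
contact_force: [-0.7, 0.1, -2.8]
grip_width: 0.0101
0.8248715434038897 [-0.65143526  0.08559167 -2.81812412] [0.07466832 0.05963327 0.18279019]
clock: 5.45
eef_pos: [0.5192, 0.0017, 0.2753]
tcp_rot: [0.652, 0.273, 0.652, -0.274]
contact_force: [-0.5, -0.4, -4.1]
grip_width: 0.0104
0.794521286538775 [-0.49866712 -0.35521497 -4.05110639] [ 0.00721982  0.26358818 -0.06971373]
clock: 5.65
eef_pos: [0.5192, 0.0018, 0.2753]
tcp_rot: [0.656, 0.263, 0.656, -0.263]
contact_force: [-0.1, 0.1, -4.2]
grip_width: 0.0103
0.7628892059682879 [-0.09905638  0.0852936  -4.1720111 ] [-0.03676058  0.27358394 -0.0615425 ]
```

```bash
for i in 1; do python3 -m crank '0 0 0 -0.03 0 0 1;0 0 0 0 0 0 1'; python3 -c "
from h import *
s=ctrl.state();q=s['tcp_rot'];print(2*np.arctan2(q[1],q[0]),s['contact_force'],s['wrist_torque'])"; done
python3 -m crank '0 0 0 -0.03 0 0 1;0 0 0 0 0 0 1'; python3 -c "
from h import *
s=ctrl.state();q=s['tcp_rot'];print(2*np.arctan2(q[1],q[0]),s['contact_force'],s['wrist_torque'])"
```

```text
clock: 5.85
eef_pos: [0.5193, 0.0018, 0.2753]
tcp_rot: [0.66, 0.253, 0.66, -0.253]
contact_force: [-1.9, 1.4, -6.7]
grip_width: 0.0105
0.7327644624087616 [-1.94555394  1.38950432 -6.74470711] [ 0.23015532  0.1477507  -0.31454327]
clock: 6.05
eef_pos: [0.5193, 0.0018, 0.2753]
tcp_rot: [0.664, 0.243, 0.664, -0.243]
contact_force: [-1.0, 1.6, -7.0]
grip_width: 0.0105
0.7030603464372273 [-0.97038623  1.5701996  -6.99149132] [ 0.34022922  0.12434504 -0.76676608]
```

```bash
python3 -m crank '0.04 0 0 0 0 0 1;0 0 0 0 0 0 1;0 0 0 0 0 0 1;0 0 0 0 0 0 1;0 0 0 0 0 0 1;0 0 0 0 0 0 1;0 0 0 0 0 0 1;0 0 0 0 0 0 1;0 0 0 0 0 0 1;0 0 0 0 0 0 1;0 0 0 0 0 0 1;0 0 0 0 0 0 1'
python3 -m crank '0 0 0 0 0 0 1;0 0 0 0 0 0 1;0 0 0 0 0 0 1;0 0 0 0 0 0 1;0 0 0 0 0 0 1;0 0 0 0 0 0 1;0 0 0 0 0 0 1;0 0 0 0 0 0 1;0 0 0 0 0 0 1;0 0 0 0 0 0 1'
python3 -c "
from h import *
cv2.imwrite('pics/side3.png',cv2.resize(eyes.camera('side')[140:300,270:430,::-1],None,fx=3.7,fy=3.7,interpolation=cv2.INTER_CUBIC))
s=ctrl.state();q=s['tcp_rot'];print(2*np.arctan2(q[1],q[0]),s['contact_force'],s['wrist_torque'],s['joints'])"
```

```text
clock: 7.25
eef_pos: [0.5194, 0.0018, 0.2752]
tcp_rot: [0.664, 0.244, 0.664, -0.244]
contact_force: [-4.8, 1.7, 3.5]
grip_width: 0.0106
clock: 8.25
eef_pos: [0.5194, 0.0019, 0.2752]
tcp_rot: [0.664, 0.244, 0.664, -0.244]
contact_force: [-5.1, 2.1, 3.4]
grip_width: 0.0107
0.7038276081176404 [-5.31005477  2.02211099  3.1539047 ] [ 0.32499167  1.15803159 -0.78250119] [ 0.62873437  0.36868632 -0.83811017  1.88333405  0.31805306  1.02836297
  0.5240245 ]
```

View pics/side3.png

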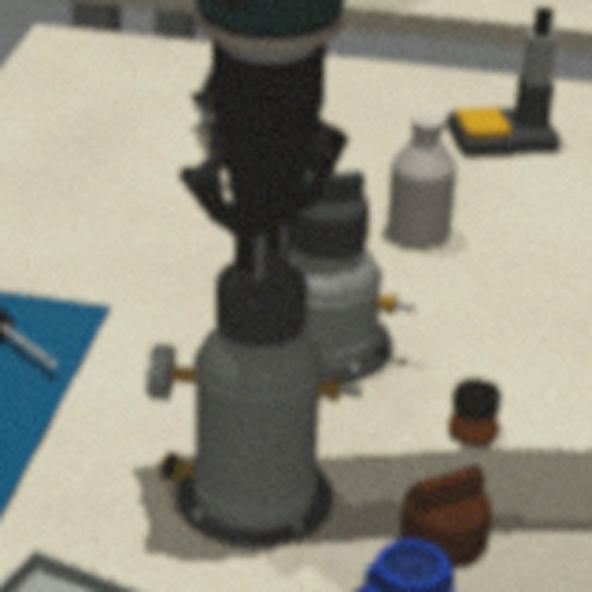

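```bash
python3 -m crank '0.2 0 0 0.03 0 0 1;0.2 0 0 0 0 0 1;0.2 0 0 0 0 0 1;0.15 0 0 0 0 0 1;0 0 0 0 0 0 1;0 0 0 0 0 0 1'
python3 -c "
from h import *
s=ctrl.state();q=s['tcp_rot'];print(2*np.arctan2(q[1],q[0]),s['eef_pos'],s['contact_force'],s['wrist_torque'])"
```

```text
clock: 8.9
eef_pos: [0.5199, 0.0019, 0.2682]
tcp_rot: [0.661, 0.253, 0.66, -0.253]
contact_force: [-4.7, 0.9, 11.4]
grip_width: 0.0106
0.7326388822526146 [0.51985526 0.00187843 0.26821855] [-4.68675665  0.86215995 11.43271678] [ 0.03256564  1.24929431 -0.06229489]
```

```bash
python3 -m crank '0.02 0 0 -0.07 0 0 1;0 0 0 -0.07 0 0 1;0 0 0 -0.07 0 0 1;0 0 0 0 0 0 1'
python3 -c "
from h import *
s=ctrl.state();q=s['tcp_rot'];print(2*np.arctan2(q[1],q[0]),s['eef_pos'],s['contact_force'],s['wrist_torque'],s['joints'].round(3))"
```

```text
clock: 9.3
eef_pos: [0.5204, 0.0019, 0.2683]
tcp_rot: [0.684, 0.182, 0.682, -0.182]
contact_force: [-0.1, -0.3, 11.3]
grip_width: 0.0103
0.5203254813195959 [0.52041285 0.00185814 0.2683119 ] [-0.05473545 -0.28700321 11.30486491] [0.04957534 0.12812391 0.12659107] [ 0.652  0.39  -0.872  1.889  0.35   1.02   0.681]
```

Past the stop without resistance; turn on while pressed.

```bash
python3 -m crank '0.02 0 0 -0.08 0 0 1;0 0 0 -0.08 0 0 1;0 0 0 -0.08 0 0 1;0 0 0 -0.08 0 0 1;0 0 0 -0.08 0 0 1;0 0 0 0 0 0 1'
python3 -c "
from h import *
s=ctrl.state();q=s['tcp_rot'];print(2*np.arctan2(q[1],q[0]),s['eef_pos'],s['contact_force'],s['wrist_torque'],s['joints'].round(3))"
python3 -m crank '0 0 0 -0.06 0 0 1;0 0 0 -0.06 0 0 1;0 0 0 0 0 0 1'
python3 -c "
from h import *
s=ctrl.state();q=s['tcp_rot'];print(2*np.arctan2(q[1],q[0]),s['eef_pos'],s['contact_force'],s['wrist_torque'],s['joints'].round(3))"
```

```text
clock: 9.9
eef_pos: [0.5204, 0.0018, 0.2681]
tcp_rot: [0.707, 0.042, 0.705, -0.042]
contact_force: [-1.6, 0.6, 12.1]
grip_width: 0.0106
0.1199946889689007 [0.52039823 0.0018403  0.26807065] [-1.55057891  0.61148102 12.09897522] [-0.02151481  0.27364704  0.22669373] [ 0.714  0.422 -0.96   1.887  0.401  1.036  1.037]
clock: 10.2
eef_pos: [0.5204, 0.0018, 0.2681]
tcp_rot: [0.708, 0.0, 0.706, -0.0]
contact_force: [-1.4, 1.2, 12.4]
grip_width: 0.0104
0.0007892974502841853 [0.52038012 0.00183524 0.26805453] [-1.42950211  1.20230188 12.42813828] [-0.04099027  0.29016915  0.10078037] [ 0.733  0.433 -0.987  1.887  0.418  1.043  1.142]
```

```bash
python3 -m crank '0 0 0 -0.06 0 0 1;0 0 0 0 0 0 1;-0.35 0 0 0 0 0 1;-0.35 0 0 0 0 0 1;-0.3 0 0 0 0 0 1;0 0 0 0 0 0 1'
python3 -c "
from h import *
s=ctrl.state();q=s['tcp_rot'];print(2*np.arctan2(q[1],q[0]),s['eef_pos'],s['contact_force'],s['wrist_torque'],s['joints'].round(3))"
```

```text
clock: 10.8
eef_pos: [0.5201, 0.0017, 0.2778]
tcp_rot: [0.708, -0.02, 0.706, 0.02]
contact_force: [3.5, 0.8, 3.7]
grip_width: 0.0104
-0.0565549982105384 [0.52014412 0.00170774 0.27782547] [3.47156511 0.78276125 3.68307306] [-0.0039207  -0.76656735  0.04517152] [ 0.751  0.425 -1.009  1.877  0.412  1.063  1.204]
```

```bash
python3 -m crank '-0.5 0 0 0 0 0 1;-0.5 0 0 0 0 0 1;-0.5 0 0 0 0 0 1;0 0 0 0 0 0 1'
python3 -m crank '-0.7 0 0 0 0 0 1;-0.7 0 0 0 0 0 1;-0.7 0 0 0 0 0 1;-0.7 0 0 0 0 0 1;-0.7 0 0 0 0 0 1;-0.7 0 0 0 0 0 1;-0.7 0 0 0 0 0 1;-0.7 0 0 0 0 0 1;0 0 0 0 0 0 1'
python3 -c "
from h import *
for n,(r,c) in dict(side=(120,240),top=(200,260)).items(): cv2.imwrite(f'pics/{n}4.png',cv2.resize(eyes.camera(n)[r:r+180,c:c+200,::-1],None,fx=3.2,fy=3.2,interpolation=cv2.INTER_CUBIC))
s=ctrl.state();q=s['tcp_rot'];print(2*np.arctan2(q[1],q[0]),s['eef_pos'],s['contact_force'],s['wrist_torque'],s['joints'].round(3))"
```

```text
clock: 11.2
eef_pos: [0.5194, 0.0018, 0.2926]
tcp_rot: [0.707, -0.02, 0.707, 0.02]
contact_force: [0.5, -0.7, -1.6]
grip_width: 0.0102
clock: 12.1
eef_pos: [0.5197, 0.0019, 0.3491]
tcp_rot: [0.707, -0.02, 0.706, 0.02]
contact_force: [-0.4, 0.8, -2.3]
grip_width: 0.0105
-0.0562120957254165 [0.5193756  0.00172355 0.34817026] [ 1.37197432 -0.12052686 -3.30764454] [ 0.02738014  0.01243176 -0.03818687] [ 0.812  0.343 -1.064  1.796  0.322  1.192  1.278]
```

View pics/side4.png

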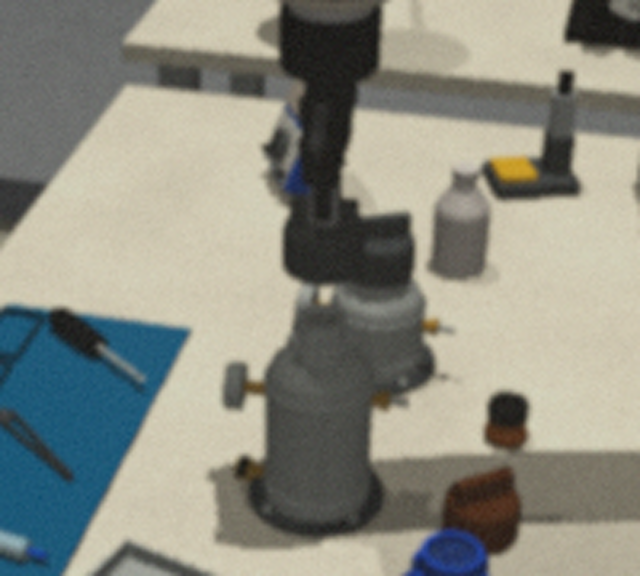

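```bash
python3 -m crank '0 1.5 0.62 0 0 0 1;0 2.4 0.98 0 0 0 1;0 2.4 0.98 0 0 0 1'
python3 -c "
from h import *
s=ctrl.state();print(s['joints'].round(3))"
```

```text
clock: 12.5
eef_pos: [0.5418, 0.0665, 0.3478]
tcp_rot: [0.707, -0.02, 0.707, 0.019]
contact_force: [0.4, 0.4, -1.7]
grip_width: 0.0104
[ 0.644  0.404 -1.046  1.735  0.371  1.219  1.127]
```

```bash
python3 -m crank '0 2.4 0.98 0 0 0 1;0 2.4 0.98 0 0 0 1;0 2.4 0.98 0 0 0 1;0 2.4 0.98 0 0 0 1;0 2.4 0.98 0 0 0 1;0 1.5 0.62 0 0 0 1;0 0 0 0 0 0 1'
python3 -c "
from h import *
s=ctrl.state();print(s['joints'].round(3),s['eef_pos'],s['contact_force'])
for n,(r,c) in dict(side=(180,200),top=(160,190)).items(): cv2.imwrite(f'pics/{n}5.png',cv2.resize(eyes.camera(n)[r:r+180,c:c+200,::-1],None,fx=3.2,fy=3.2,interpolation=cv2.INTER_CUBIC))"
```

```text
clock: 13.2
eef_pos: [0.5889, 0.2063, 0.3475]
tcp_rot: [0.706, -0.02, 0.707, 0.021]
contact_force: [-0.7, -0.5, -2.8]
grip_width: 0.0107
[ 0.294  0.557 -0.986  1.542  0.473  1.301  0.88 ] [0.58888594 0.20634845 0.34750914] [-0.69731715 -0.46503012 -2.81721028]
```

View pics/side5.png

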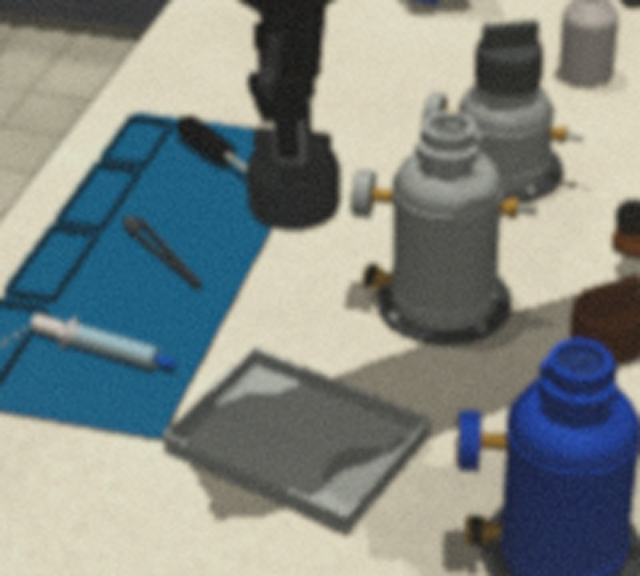

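View pics/top5.png

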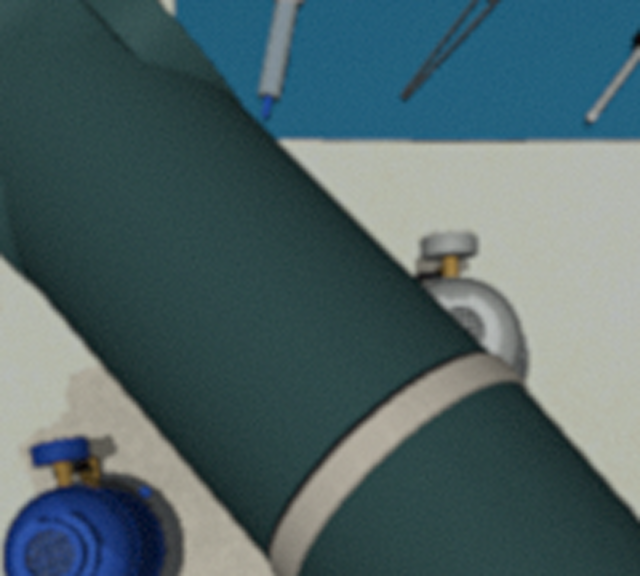

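```bash
python3 -m crank '1 -0.3 0 0 0 0 1;2 0 0 0 0 0 1;2 0 0 0 0 0 1;2 0 0 0 0 0 1;2 0 0 0 0 0 1;2 0 0 0 0 0 1;1 0 0 0 0 0 1;0 0 0 0 0 0 1'
python3 -c "
from h import *
s=ctrl.state();print(s['joints'].round(3),s['eef_pos'],s['contact_force'])
for n,(r,c) in dict(side=(180,200)).items(): cv2.imwrite(f'pics/{n}6.png',cv2.resize(eyes.camera(n)[r:r+180,c:c+200,::-1],None,fx=3.2,fy=3.2,interpolation=cv2.INTER_CUBIC))"
```

```text
clock: 14.1
eef_pos: [0.589, 0.1999, 0.2268]
tcp_rot: [0.706, -0.02, 0.708, 0.019]
contact_force: [0.6, -0.9, -2.2]
grip_width: 0.0108
[ 0.26   0.668 -0.91   1.667  0.58   1.101  0.807] [0.58895626 0.1999194  0.22678455] [ 0.56636767 -0.87875781 -2.20729521]
```

View pics/side6.png

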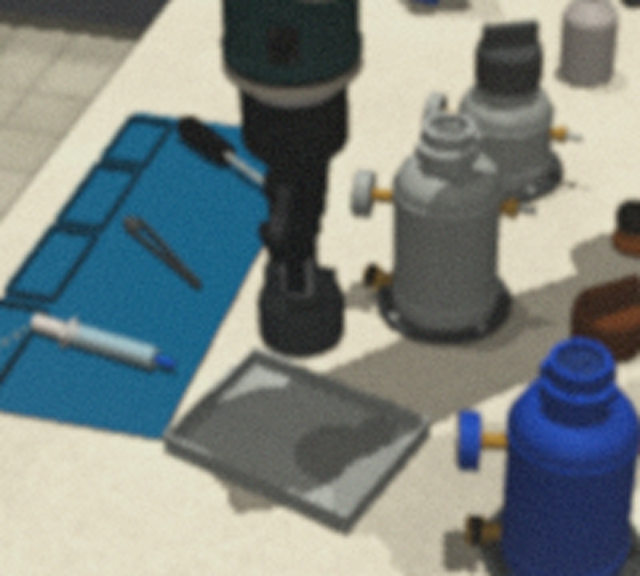

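```bash
python3 -m crank '1 0.3 0 0 0 0 1;2 0 0 0 0 0 1;2 0 0 0 0 0 1;2 0 0 0 0 0 1;1.5 0 0 0 0 0 1;1 0 0 0 0 0 1;0 0 0 0 0 0 1'
python3 -c "
from h import *
s=ctrl.state();print(s['joints'].round(3),s['eef_pos'],s['contact_force'])
for n,(r,c) in dict(side=(180,200)).items(): cv2.imwrite(f'pics/{n}7.png',cv2.resize(eyes.camera(n)[r:r+180,c:c+200,::-1],None,fx=3.2,fy=3.2,interpolation=cv2.INTER_CUBIC))"
```

```text
clock: 14.85
eef_pos: [0.5888, 0.204, 0.132]
tcp_rot: [0.706, -0.02, 0.707, 0.02]
contact_force: [-0.1, 0.1, -1.6]
grip_width: 0.0105
[ 0.199  0.78  -0.826  1.717  0.683  0.959  0.731] [0.58878081 0.20398123 0.13200529] [-0.05366749  0.0908438  -1.62535729]
```

View pics/side7.png

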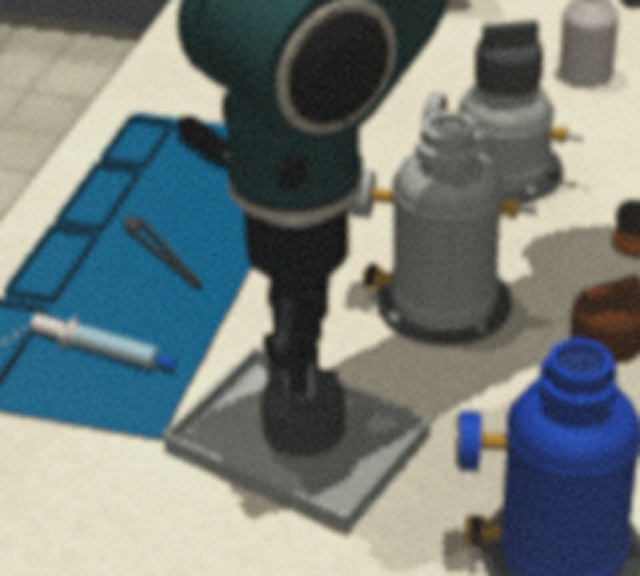

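Cap sits over the tray's middle, upright. Lower gently until contact (expected at TCP z ≈ 0.119).

```bash
python3 -m crank '0.4 0 0 0 0 0 1;0.3 0 0 0 0 0 1;0.2 0 0 0 0 0 1;0 0 0 0 0 0 1'
python3 -m crank '0.15 0 0 0 0 0 1;0 0 0 0 0 0 1'
python3 -m crank '0.15 0 0 0 0 0 1;0 0 0 0 0 0 1'
```

```text
clock: 15.3
eef_pos: [0.5891, 0.204, 0.1241]
tcp_rot: [0.707, -0.02, 0.707, 0.02]
contact_force: [0.3, 0.2, -1.8]
grip_width: 0.0106
clock: 15.5
eef_pos: [0.5891, 0.204, 0.1226]
tcp_rot: [0.707, -0.02, 0.707, 0.02]
contact_force: [0.2, 0.7, -2.3]
grip_width: 0.0106
clock: 15.7
eef_pos: [0.5891, 0.204, 0.121]
tcp_rot: [0.707, -0.02, 0.707, 0.02]
contact_force: [0.2, -1.0, -1.6]
grip_width: 0.0109
```

```bash
python3 -m crank '0.1 0 0 0 0 0 1;0 0 0 0 0 0 1'
python3 -m crank '0.1 0 0 0 0 0 1;0 0 0 0 0 0 1'
python3 -m crank '0.08 0 0 0 0 0 1;0 0 0 0 0 0 1'
```

```text
clock: 15.9
eef_pos: [0.5891, 0.204, 0.1201]
tcp_rot: [0.707, -0.02, 0.707, 0.02]
contact_force: [-0.1, -0.0, -2.4]
grip_width: 0.0102
clock: 16.1
eef_pos: [0.5891, 0.2041, 0.1191]
tcp_rot: [0.707, -0.02, 0.707, 0.02]
contact_force: [-0.1, 0.5, -2.2]
grip_width: 0.0104
clock: 16.3
eef_pos: [0.5891, 0.2043, 0.1188]
tcp_rot: [0.707, -0.02, 0.707, 0.02]
contact_force: [-2.3, -0.5, 5.8]
grip_width: 0.0104
```

```bash
python3 -m crank '-0.02 0 0 0 0 0 0.5;0 0 0 0 0 0 0;0 0 0 0 0 0 0;0 0 0 0 0 0 0;0 0 0 0 0 0 0'
python3 -m crank '-0.5 0 0 0 0 0 0;-1 0 0 0 0 0 0;-2 0 0 0 0 0 0;-3 0 0 0 0 0 0;-3 0 0 0 0 0 0;-3 0 0 0 0 0 0;-3 0 0 0 0 0 0;-2 0 0 0 0 0 0;0 0 0 0 0 0 0'
python3 -c "
from h import *
s=ctrl.state();print(s['joints'].round(3),s['eef_pos'],s['contact_force'])
for n,(r,c) in dict(side=(180,200)).items(): cv2.imwrite(f'pics/{n}8.png',cv2.resize(eyes.camera(n)[r:r+180,c:c+200,::-1],None,fx=3.2,fy=3.2,interpolation=cv2.INTER_CUBIC))"
```

```text
clock: 16.8
eef_pos: [0.5891, 0.204, 0.1186]
tcp_rot: [0.707, -0.02, 0.707, 0.02]
contact_force: [-0.7, -0.4, -0.2]
grip_width: 0.0427
clock: 17.7
eef_pos: [0.5896, 0.2048, 0.2981]
tcp_rot: [0.709, -0.02, 0.705, 0.02]
contact_force: [-0.6, 0.6, -0.1]
grip_width: 0.0426
[ 0.283  0.597 -0.959  1.602  0.516  1.211  0.848] [0.5896055  0.2048252  0.29811807] [-0.57821404  0.61924439 -0.05017929]
```

View pics/side8.png

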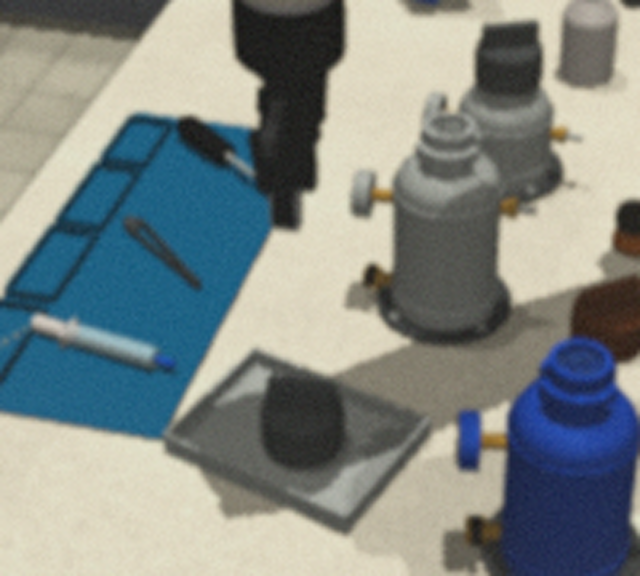

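The cap stands flat in the tray's middle with its bar up. The tray corners (255,352) and (430,428) in the crop have not moved, and the gripper is clear above. Handing in.

```bash
python3 -c "
from h import *
print(ctrl.state()['clock']); print(ctrl.hand_in())"
```

```text
17.75
the job is handed in; nothing more can be done
None
```

I took the cap off the tall tank, set it down bar up near the middle of the drip tray, and handed the job in at 17.75 s. The hand-in gave no verdict.

- **First stop:** I turned the cap anticlockwise until torque built up to about 0.77 N m. I held it there for 2.2 s with at most about 3.5 N of downward force.
- **Removal:** I pressed the cap down 7 mm at about 11–12 N, turned it on to line up with the gauge, and lifted it straight off.
- **Setting down:** I lowered it until it touched the tray at about 6 N, then let go and raised the gripper clear.

**Last checks:** the final side picture shows the cap flat in the tray, bar up, and the measured contact force was about zero. By eye, the tray and everything else in that cropped view are where they were. I did not take a last overhead picture, so I did not measure the cap's position in the tray or confirm the things outside that crop.

The fingers read about 10.4 mm on the 12 mm bar, which I took as sensor offset because the grip never slipped noticeably.

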